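# Lift out the loose base of a seed-block mould

### The job

Press the lever's pedal right down so that the loose aluminium base is pushed up out of its steel ring from below. Then take the raised base from above and lay it gently, without dropping it, flat inside the white ceramic dish, the same way up, and leave the other things where they are.

Things in the scene. Friction and masses are not known exactly. Their poses are not given: they have to be found in the camera images.
- base: Loose rectangular aluminium plate, the mould's base: 130 mm long (its x), 50 mm wide (its y), 12 mm thick, 0.14 to 0.26 kg, with ten dark drain holes drawn on top. Origin: centre of its underside, z up. It starts lying on ledges inside the ring, its top 20 mm below the rim, 2 mm play on every side. With the pedal fully down it rests level, loose, on the lifter plate with its underside 10 mm above the rim.
- stand: Steel lift-out stand fixed to the bench: foot plate 190 x 150 mm and an oblong ring on four legs. Origin: on the bench under the ring's centre; x along the ring's length, y across it, z up. Ring 140 x 60 mm outside, 134 x 54 mm inside, wall 3 mm, 36 mm high, from 90 to 126 mm above the bench. The lever lies under and beside the ring and sticks out towards the stand's -y.
- ring_rim (a point): Centre of the ring's mouth, at rim height, 126 mm above the bench.
- lever_pivot (a point): Pivot of the lever, 80 mm to the stand's -y from the ring's centre and 60 mm above the bench. The pivot axis is along the stand's x.
- pedal_top (a point): Centre of the top face of the lever's pedal, a black rubber pad 60 mm (stand x) by 50 mm (stand y), moving with the lever. It starts about 98 mm above the bench and 173 mm to the stand's -y from the ring's centre, sloping 0.3 rad down towards the ring; fully down it is about 39 mm above the bench, 178 mm to the stand's -y, sloping 0.3 rad the other way. In between it follows an arc about the pivot.
- lever (a joint): Angle of the lever in rad: 0 with the pedal up (start), 0.60 at the stop with the pedal fully down. The lifter plate under the base rises 80 mm per rad (48 mm in all; it meets the base after the first 6 mm). About 6 to 9 N on the pedal moves it; it is stiff and stays where it is left.
- dish: Loose white ceramic rectangular dish, 150 mm (its x) by 190 mm (its y), 14 mm high, walls 5 mm, inner floor 140 x 180 mm and 5 mm above its underside. 0.6 kg. Origin: centre of its underside, z up.
- pot: Bystander: blue glazed pot, 100 mm across, 100 mm high, origin under its centre. It stands beside the dish; the two may swap places.
- mister: Bystander: clear plastic mister with a white head, 72 mm across, 168 mm high, origin under its centre.
- small_pot: Bystander: small terracotta pot, 76 mm across, 70 mm high, origin under its centre.
- dibber: Bystander: beech dibber with a T handle, 220 mm long, 100 mm across the handle, 28 mm thick, lying on the bench; origin under the shaft, its point towards its +x.
- trowel: Bystander: aluminium trowel with a wooden handle, 270 mm long, lying on the bench; origin under the neck, blade towards its +x.

How it is judged:
On the way:
1. the lever has pushed the base up, level and clear above the ring's rim, while no finger touches the base (value of joint lever above 0.54 rad and z of base in the frame of ring_rim above 0.004 m and angle between base's own z axis and vertical below 0.15 rad and horizontal distance between base and ring_rim below 0.02 m and contact force between the fingers and base below 0.3 N), for 0.2 s.
At the end, for the whole second after the job is handed in: The base lies flat (within 0.06 rad) and right way up on the floor of the dish (underside 1 to 9 mm above the dish's underside), its centre within 75 mm of the dish's centre, at rest, and the dish itself lies flat (z of base in the frame of dish between 0.001 and 0.009 m and angle between each of base, dish's own z axis and vertical below 0.06 rad and horizontal distance between base and dish below 0.075 m and linear speed of base below 0.02 m/s); the robot touches nothing.
It fails at once if a bystander (blue pot, mister, small pot, dibber or trowel) is shifted by more than 30 mm (distance of any of pot, mister, small_pot, dibber, trowel from where it was at the start of the episode above 0.03 m).
It fails at once if the blue pot, the mister or the small pot is tipped over (angle between any of pot, mister, small_pot's own z axis and vertical above 0.5 rad).
It fails at once if the dish is shoved more than 40 mm (distance of dish from where it was at the start of the episode above 0.04 m).
It fails at once if the base is dropped: it moves faster than 0.7 m/s while no finger holds it (a fall of about 25 mm) (linear speed of base above 0.7 m/s and contact force between the fingers and base below 0.3 N).
It also fails if it takes over 51 s, if anything falls off the work surface, if the arm or the gripper's body presses on something with over 40 N, if the wrist force passes 120 N, or if a joint passes its speed limit or range.

### The arm

A 7-joint arm with a two-finger parallel gripper is mounted at the origin on the work surface. World frame = base frame: x ahead of the robot, y to its left, z up, the work surface at z = 0. Lengths are in m, angles in rad, forces in N, time in s.
With the tool pointing down it reaches from about 0.35 to 0.9 m from the base axis. Payload 19.9 kg.
Tool frame: the origin (TCP) lies midway between the tips of the shut fingers; the grasp point (between the pads) lies 19 mm behind it (arm.grip_depth is the distance from the TCP to the grasp point, in m); z points along the fingers, y is the line along which they close (so a half turn about z gives the same grasp; the last joint's range is limited). The gripper opens to 94 mm and grips with 3 to 60 N. Pads are 16 mm wide; open, the fingers measure 119 mm over their backs; the gripper's body (75 mm by 177 mm) begins 78 mm behind the grasp point.
Start: joints at [-1.349, 0.417, -0.01, 1.614, 0.005, 1.111, -0.053], TCP at [0.162, 0.604, 0.205] pointing down, gripper open.
Joint ranges: [-2.81, 2.81], [-0.39, 2.02], [-1.27, 1.25], [0.06, 2.57], [-1.19, 4.33], [0.19, 2], [-2.82, 2.82]. Speed limits (rad/s): [1.89, 1.89, 2.39, 2.39, 3.01, 3.01, 3.01].

### API

Orientations are given as a 3x3 rotation matrix whose columns are the frame's x, y, z axes.
In Python, from workcell import telemetry, vision, job, models, arm gives the robot as it stands.
- The arm moves only by the tool servo_tool, never from a script. Its argument "targets" is a list of rows, each an object with "gripper": the opening in per cent of the stroke, from 0 (shut) to 100 (fully open); "delta_pos": the shift along the tool's x, y, z in mm, a list of three; "turn": the turn, a rotation vector about the tool's x, y, z in degrees, a list of three. In form: [{"gripper": gripper, "delta_pos": [x, y, z], "turn": [ax, ay, az]}, ...]. A call has 1 to 8 rows; each row shifts and turns the commanded pose from where the row before left it, along the tool's axes as they then stand; what a row does not reach is not made up. A row lasts 1/12 s, in which the tool goes at most 41.7 mm and 7.16 degrees, less where a joint would pass 70% of its speed; a pose out of reach is approached as far as the arm can. A call is refused whole if a number of a shift passes 41.7 or a number of a turn 7.16, either way. A call with a gripper value outside its range is refused whole. The fingers move at their own pace and stop on an object; "force" is the grip in N (left out, the last holds). Time passes only in rows, so rows that do not move let the fingers close. It gives the time, the measured TCP pose, the force, the opening and the grip force at its end, in the units of the state.
- telemetry.get_obs(): the state, without advancing time (a new reading comes with each control period).
- vision.grab_frame(name): name is "side" or "top"; returns a dict with "color" (400x640x3 uint8, blue, green, red), "z_map" (400x640 float32, m along the optical axis (not along the pixel's ray), 0 where there is no reading), "camera_matrix" (3x3 intrinsics, pixels), "eye" and "rotation" of the camera in the world. Camera axes: x right, y down, z forward; pixel columns grow to the right and rows downward; lengths in m; the calibration is good to about 2 mm. A picture is of the moment at which its call begins.
- job.sign_off(): hands the job in; it is judged then, once.
Trained networks look in the newest picture that a camera, given by its name, has taken for a name from the list of things; names that differ only in an ending like _2 or _b are one class to them, and where a whole thing is asked for, a point or a joint stands for the part that bears it (a point fixed in the world has none). Each returns a list of dicts, best first, with "p" (0 to 1); they miss things now and then, are a little off and sometimes report something else, mostly with a low value. They report only what shows in the picture. A call takes as long as a camera call.
- models.look_for(camera, thing): "position" ([column, row] as shares, 0 to 1, of the picture: columns of its width, rows of its height, amid what is visible of it).
The state is a dict: "clock": time; "qpos": joint angles; "qd": joint speeds; "effort": joint torques, N m; "eef_pos": TCP position; "ee_rot": TCP orientation; "ft_force": force on the tool from outside, world axes, zero at the start; "wrist_torque": the same for the moment, N m; "opening": opening from 0.0 (shut) to 1.0 (fully open); "grip_force": force on a finger pad.
Only numpy, scipy, OpenCV 4.12 (cv2) and the standard library are available. Lean on these libraries where they do the work, as an engineer would, in place of code of your own. Each camera call takes 0.05 s, during which the arm holds its last target. There are 200 camera calls.

## Working session

There is one attempt and no reset: what is moved stays moved. The work goes in short steps, Python scripts to look and compute and a tool call to move; the robot and the scene stay as the last step left them, time stands still between calls to the robot, and variables do not carry over. Pictures are saved under pics/ and viewed, at most 10 in all, crops included, and the job is handed in when it is done.

Besides the shell and the picture viewer there is one more tool, called in YAML: its name, and indented under it one key for each argument. servo_tool: Moves the arm, as the interface text tells. Its arguments: {"type":"object","properties":{"targets":{"type":"array"},"force":{"type":"number"}},"required":["targets"]}

```bash
mkdir -p pics; ls
cat > h.py <<'E'
import numpy as np, cv2
from workcell import telemetry, vision, job, models, arm
def grab(n): 
    f=vision.grab_frame(n); return f
def px2w(f,u,v,z=None):
    K=np.array(f["camera_matrix"]);R=np.array(f["rotation"]);e=np.array(f["eye"])
    d=R@np.linalg.inv(K)@np.array([u,v,1.0])
    if z is None:
        zz=f["z_map"][int(v),int(u)]; return e+d*zz
    return e+d*(z-e[2])/d[2]
def cloud(f):
    K=np.array(f["camera_matrix"]);R=np.array(f["rotation"]);e=np.array(f["eye"])
    v,u=np.mgrid[0:400,0:640]
    d=np.stack([u,v,np.ones_like(u)],-1)@np.linalg.inv(K).T@R.T
    return e+d*f["z_map"][...,None]
E
python3 - <<'E'
from h import *
for n in("top","side"):
    f=grab(n); cv2.imwrite(f"pics/{n}0.png",f["color"]); np.savez(f"{n}0.npz",**f)
    print(n,np.round(f["eye"],3),np.round(f["rotation"],2).tolist())
    for t in["base","stand","pedal_top","dish","pot","mister","small_pot","dibber","trowel"]:
        for r in models.look_for(n,t)[:2]:
            u,v=r["position"][0]*640,r["position"][1]*400
            print(t,round(r["p"],2),int(u),int(v),np.round(px2w(f,u,v),3))
o=telemetry.get_obs(); print(o["clock"],np.round(o["ee_rot"],3).tolist(),o["opening"])
E
```

```text
pics
top [0.234 0.008 1.621] [[-0.02, -0.98, 0.2], [-1.0, 0.01, -0.01], [0.0, -0.2, -0.98]]
base 0.75 333 196 [ 0.557 -0.043  0.106]
stand 0.61 345 198 [ 0.559 -0.09   0.058]
pedal_top 0.84 375 193 [ 0.571 -0.196  0.088]
dish 0.95 251 188 [0.613 0.262 0.005]
pot 0.74 247 235 [0.436 0.276 0.007]
mister 0.66 433 170 [ 0.641 -0.4    0.127]
small_pot 0.79 309 160 [0.719 0.041 0.011]
small_pot 0.66 334 197 [ 0.556 -0.045  0.103]
dibber 0.56 196 218 [0.499 0.459 0.027]
trowel 0.63 445 254 [ 0.355 -0.456  0.004]
trowel 0.21 345 201 [ 0.548 -0.087  0.06 ]
side [ 0.344 -0.777  0.824] [[0.98, -0.13, 0.16], [-0.2, -0.65, 0.73], [0.01, -0.75, -0.67]]
stand 0.91 343 230 [ 0.549 -0.085  0.05 ]
pedal_top 0.57 359 251 [ 0.562 -0.19   0.087]
dish 0.91 340 163 [0.626 0.264 0.006]
pot 0.73 283 158 [0.429 0.207 0.096]
pot 0.71 355 252 [ 0.552 -0.187  0.081]
mister 0.79 435 326 [ 0.647 -0.429  0.118]
small_pot 0.77 383 191 [0.715 0.066 0.031]
dibber 0.94 303 131 [0.531 0.453 0.026]
dibber 0.47 340 166 [0.623 0.244 0.006]
trowel 0.82 278 373 [ 0.335 -0.415  0.019]
1.0 [[-0.966, 0.26, 0.0], [0.26, 0.966, -0.0], [-0.0, -0.0, -1.0]] 1.0005246584243526
```

Run:
```python
from h import *
for n in("top","side"):
    f=dict(np.load(f"{n}0.npz")); P=cloud(f)
    print(n)
    near=lambda c,r:np.hypot(P[...,0]-c[0],P[...,1]-c[1])<r
    def fit(m,name):
        p=P[m][:,:2].astype(np.float32)
        if len(p)<5: print(name,len(p));return
        r=cv2.minAreaRect(p*1000); print(name,len(p),np.round(r[0]),np.round(r[1]),round(r[2],1),"z",np.round(np.median(P[m][:,2]),4),"mean",np.round(p.mean(0),3))
    Z=P[...,2]
    fit(near((.557,-.03),.12)&(Z>.118)&(Z<.135),"rim")
    fit(near((.557,-.03),.06)&(Z>.098)&(Z<.112),"base")
    fit(near((.57,-.196),.06)&(Z>.07)&(Z<.115),"pedal")
    c=f["color"].astype(int)
    fit(near((.62,.265),.14)&(Z>.002)&(Z<.02)&(c.min(-1)>170),"dish")
    fit(near((.62,.265),.14)&(Z>.010)&(Z<.02),"dishrim")
    fit(near((.43,.26),.12)&(Z>.085)&(Z<.12),"pot")
    fit(near((.715,.05),.09)&(Z>.055)&(Z<.085),"small_pot")
    fit(near((.645,-.42),.09)&(Z>.03)&(Z<.25),"mister")
t=cv2.resize(cv2.imread("pics/top0.png")[110:290,150:490],(800,424),interpolation=cv2.INTER_CUBIC);cv2.imwrite("pics/top0c.png",t)
```

```text
top
rim 115 [548. -44.] [142.  60.] 6.9 z 0.1256 mean [ 0.545 -0.047]
base 429 [558. -42.] [116.  58.] 6.9 z 0.1062 mean [ 0.558 -0.042]
pedal 334 [ 565. -189.] [ 61. 104.] 7.8 z 0.0953 mean [ 0.567 -0.202]
dish 1731 [624. 258.] [157. 196.] 8.8 z 0.0076 mean [0.623 0.255]
dishrim 537 [609. 271.] [255. 247.] 72.2 z 0.0127 mean [0.622 0.256]
pot 189 [430. 256.] [99. 95.] 45.6 z 0.0973 mean [0.434 0.26 ]
small_pot 127 [733.  46.] [ 72. 119.] 84.3 z 0.0671 mean [0.717 0.047]
mister 466 [ 647. -399.] [82. 49.] 34.4 z 0.1153 mean [ 0.647 -0.398]
side
rim 423 [546. -48.] [142.  66.] 7.8 z 0.1249 mean [ 0.546 -0.049]
base 528 [557. -47.] [115.  64.] 6.1 z 0.1077 mean [ 0.557 -0.043]
pedal 507 [ 563. -192.] [ 60. 108.] 6.9 z 0.0982 mean [ 0.564 -0.209]
dish 2153 [614. 264.] [266. 279.] 10.6 z 0.0067 mean [0.612 0.259]
dishrim 387 [651. 257.] [215. 195.] 8.7 z 0.0145 mean [0.623 0.244]
pot 319 [428. 253.] [ 98. 100.] 11.4 z 0.0958 mean [0.428 0.256]
small_pot 296 [723.  24.] [ 77. 122.] 38.1 z 0.0655 mean [0.714 0.043]
mister 1709 [ 655. -415.] [74. 70.] 68.1 z 0.1079 mean [ 0.645 -0.427]
```

View pics/top0c.png

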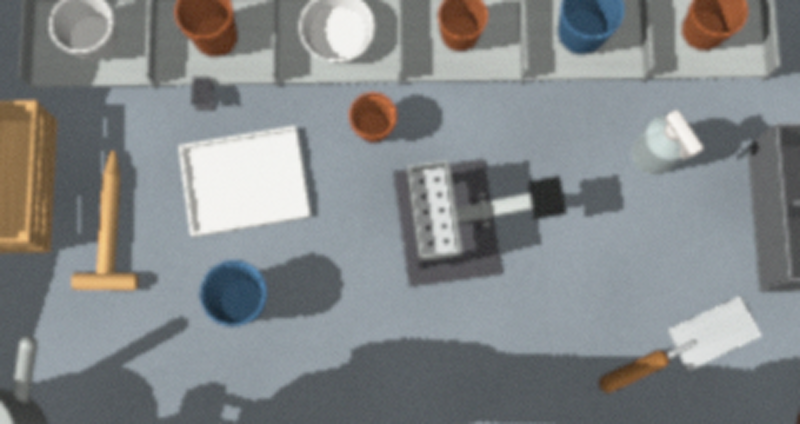

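View pics/side0.png

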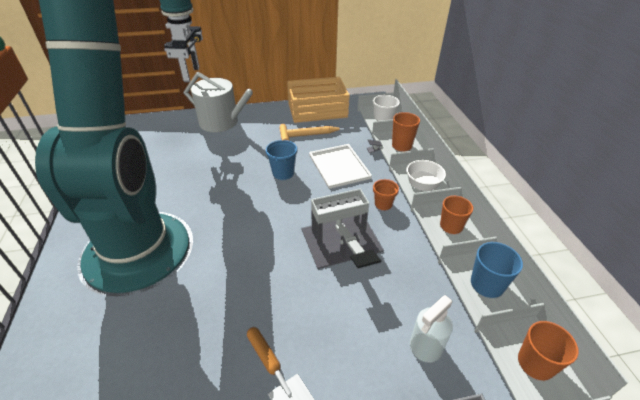

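servo_tool:
  targets:
    - {"gripper":0,"delta_pos":[0,0,0],"turn":[0,0,-5.6]}
    - {"gripper":0,"delta_pos":[0,0,0],"turn":[0,0,-5.6]}
    - {"gripper":0,"delta_pos":[0,0,0],"turn":[0,0,-5.6]}
    - {"gripper":0,"delta_pos":[0,0,0],"turn":[0,0,-5.5]}
    - {"gripper":0,"delta_pos":[-12,-36,0],"turn":[0,0,0]}
    - {"gripper":0,"delta_pos":[-12,-36,0],"turn":[0,0,0]}
    - {"gripper":0,"delta_pos":[-12,-36,0],"turn":[0,0,0]}
    - {"gripper":0,"delta_pos":[-12,-36,0],"turn":[0,0,0]}

```text
clock: 1.67
eef_pos: [0.2286, 0.4651, 0.2053]
ee_rot: [[-0.992, -0.126, -0.0], [-0.126, 0.992, 0.0], [0.0, 0.0, -1.0]]
ft_force: [0.6, -0.1, 0.0]
opening: 0.47
grip_force: 0.0
```

servo_tool:
  targets:
    - {"gripper":0,"delta_pos":[-12,-36,0],"turn":[0,0,0]}
    - {"gripper":0,"delta_pos":[-12,-36,0],"turn":[0,0,0]}
    - {"gripper":0,"delta_pos":[-12,-36,0],"turn":[0,0,0]}
    - {"gripper":0,"delta_pos":[-12,-36,0],"turn":[0,0,0]}
    - {"gripper":0,"delta_pos":[-12,-36,0],"turn":[0,0,0]}
    - {"gripper":0,"delta_pos":[-12,-36,0],"turn":[0,0,0]}
    - {"gripper":0,"delta_pos":[-12,-36,0],"turn":[0,0,0]}
    - {"gripper":0,"delta_pos":[-12,-36,0],"turn":[0,0,0]}

```text
clock: 2.33
eef_pos: [0.3601, 0.1914, 0.2058]
ee_rot: [[-0.992, -0.126, 0.001], [-0.126, 0.992, 0.001], [-0.001, 0.001, -1.0]]
ft_force: [0.9, 1.1, -0.3]
opening: 0.003
grip_force: 0.0
```

servo_tool:
  targets:
    - {"gripper":0,"delta_pos":[-12,-36,0],"turn":[0,0,0]}
    - {"gripper":0,"delta_pos":[-12,-36,0],"turn":[0,0,0]}
    - {"gripper":0,"delta_pos":[-12,-36,0],"turn":[0,0,0]}
    - {"gripper":0,"delta_pos":[-12,-36,0],"turn":[0,0,0]}
    - {"gripper":0,"delta_pos":[-12,-36,0],"turn":[0,0,0]}
    - {"gripper":0,"delta_pos":[-12,-36,0],"turn":[0,0,0]}
    - {"gripper":0,"delta_pos":[-12,-36,0],"turn":[0,0,0]}
    - {"gripper":0,"delta_pos":[-12,-36,0],"turn":[0,0,0]}

```text
clock: 3.0
eef_pos: [0.4918, -0.0823, 0.2058]
ee_rot: [[-0.992, -0.126, 0.001], [-0.126, 0.992, 0.0], [-0.001, -0.0, -1.0]]
ft_force: [1.5, 1.2, 0.5]
opening: 0.006
grip_force: 0.0
```

servo_tool:
  targets:
    - {"gripper":0,"delta_pos":[-14.7,-36.9,0],"turn":[0,0,0]}
    - {"gripper":0,"delta_pos":[-14.7,-36.9,0],"turn":[0,0,0]}
    - {"gripper":0,"delta_pos":[-14.7,-36.9,0],"turn":[0,0,0]}
    - {"gripper":0,"delta_pos":[-14.7,-36.9,0],"turn":[0,0,0]}
    - {"gripper":0,"delta_pos":[0,0,25],"turn":[0,0,0]}
    - {"gripper":0,"delta_pos":[0,0,35],"turn":[0,0,0]}
    - {"gripper":0,"delta_pos":[0,0,20],"turn":[0,0,0]}
    - {"gripper":0,"delta_pos":[0,0,5],"turn":[0,0,0]}

```text
clock: 3.67
eef_pos: [0.5665, -0.2189, 0.117]
ee_rot: [[-0.992, -0.126, -0.005], [-0.126, 0.992, 0.001], [0.004, 0.002, -1.0]]
ft_force: [-0.0, 0.3, -0.2]
opening: 0.003
grip_force: 0.0
```

Run:
```python
from h import *
f=grab("side"); c=f["color"][180:300,270:430]; cv2.imwrite("pics/s1.png",cv2.resize(c,(800,600),interpolation=cv2.INTER_CUBIC))
```

```text
(no output)
```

View pics/s1.png

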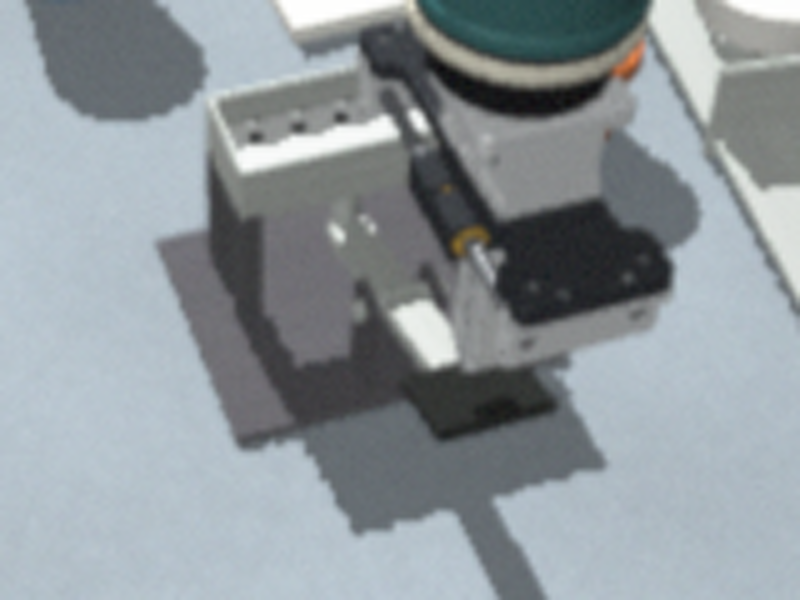

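servo_tool:
  targets:
    - {"gripper":0,"delta_pos":[0,0,10],"turn":[0,0,0]}
    - {"gripper":0,"delta_pos":[0,0,8],"turn":[0,0,0]}
    - {"gripper":0,"delta_pos":[0,0,4],"turn":[0,0,0]}
    - {"gripper":0,"delta_pos":[0,0,4],"turn":[0,0,0]}
    - {"gripper":0,"delta_pos":[0,0,4],"turn":[0,0,0]}
    - {"gripper":0,"delta_pos":[0,0,4],"turn":[0,0,0]}

```text
clock: 4.22
eef_pos: [0.5691, -0.2206, 0.0877]
ee_rot: [[-0.992, -0.126, 0.003], [-0.126, 0.992, -0.002], [-0.002, -0.002, -1.0]]
ft_force: [-0.2, -4.4, 9.6]
opening: 0.004
grip_force: 4.2
```

servo_tool:
  targets:
    - {"gripper":0,"delta_pos":[0,0,4],"turn":[0,0,0]}
    - {"gripper":0,"delta_pos":[0,0,4],"turn":[0,0,0]}
    - {"gripper":0,"delta_pos":[0,0,4],"turn":[0,0,0]}
    - {"gripper":0,"delta_pos":[0,0,4],"turn":[0,0,0]}
    - {"gripper":0,"delta_pos":[0,0,4],"turn":[0,0,0]}
    - {"gripper":0,"delta_pos":[0,0,4],"turn":[0,0,0]}

```text
clock: 4.72
eef_pos: [0.5693, -0.2214, 0.064]
ee_rot: [[-0.992, -0.125, 0.003], [-0.125, 0.992, -0.003], [-0.003, -0.003, -1.0]]
ft_force: [0.3, -6.7, 9.4]
opening: 0.009
grip_force: 4.6
```

servo_tool:
  targets:
    - {"gripper":0,"delta_pos":[0,0,4],"turn":[0,0,0]}
    - {"gripper":0,"delta_pos":[0,0,4],"turn":[0,0,0]}
    - {"gripper":0,"delta_pos":[0,0,4],"turn":[0,0,0]}
    - {"gripper":0,"delta_pos":[0,0,4],"turn":[0,0,0]}
    - {"gripper":0,"delta_pos":[0,0,4],"turn":[0,0,0]}

```text
clock: 5.13
eef_pos: [0.5692, -0.2202, 0.0437]
ee_rot: [[-0.992, -0.126, 0.003], [-0.126, 0.992, -0.001], [-0.002, -0.001, -1.0]]
ft_force: [-1.1, 0.9, 9.0]
opening: 0.003
grip_force: 4.2
```

servo_tool:
  targets:
    - {"gripper":0,"delta_pos":[0,0,2],"turn":[0,0,0]}
    - {"gripper":0,"delta_pos":[0,0,2],"turn":[0,0,0]}

```text
clock: 5.3
eef_pos: [0.5695, -0.2198, 0.0406]
ee_rot: [[-0.992, -0.126, 0.003], [-0.126, 0.992, -0.0], [-0.003, -0.001, -1.0]]
ft_force: [-14.5, 8.7, 56.4]
opening: 0.004
grip_force: 25.3
```

servo_tool:
  targets:
    - {"gripper":0,"delta_pos":[0,0,-2],"turn":[0,0,0]}
    - {"gripper":0,"delta_pos":[0,0,-15],"turn":[0,0,0]}
    - {"gripper":100,"delta_pos":[0,0,-35],"turn":[0,0,0]}
    - {"gripper":100,"delta_pos":[0,0,-40],"turn":[0,0,0]}
    - {"gripper":100,"delta_pos":[0,0,-40],"turn":[0,0,0]}
    - {"gripper":100,"delta_pos":[0,0,-40],"turn":[0,0,0]}
    - {"gripper":100,"delta_pos":[0,0,-25],"turn":[0,0,0]}
    - {"gripper":100,"delta_pos":[0,0,0],"turn":[0,0,0]}

```text
clock: 5.97
eef_pos: [0.5702, -0.2205, 0.2418]
ee_rot: [[-0.992, -0.126, 0.008], [-0.126, 0.992, -0.002], [-0.008, -0.003, -1.0]]
ft_force: [0.5, -0.9, -0.8]
opening: 0.39
grip_force: 0.0
```

Run:
```python
from h import *
ims=[]
for n in("top","side"):
    f=grab(n); np.savez(f"{n}2.npz",**f); P=cloud(f);Z=P[...,2]
    m=(np.hypot(P[...,0]-.547,P[...,1]+.046)<.085)
    for lo,hi in((.138,.160),(.12,.132)):
        k=m&(Z>lo)&(Z<hi)
        if k.sum()>5:
            r=cv2.minAreaRect((P[k][:,:2]*1000).astype(np.float32)); print(n,lo,k.sum(),np.round(r[0]),np.round(r[1]),round(r[2],1),np.round(np.median(P[k],0),4))
    r=models.look_for(n,"base")[:1]; print(r)
    if r:
        u,v=r[0]["position"][0]*640,r[0]["position"][1]*400; print(px2w(f,u,v))
    u,v=(345,198) if n=="top" else(343,225)
    ims.append(cv2.resize(f["color"][v-50:v+50,u-66:u+67],(400,300),interpolation=cv2.INTER_CUBIC))
cv2.imwrite("pics/up.png",np.hstack(ims))
```

```text
top 0.138 542 [548. -44.] [131.  50.] 6.6 [ 0.5466 -0.0441  0.1488]
top 0.12 87 [547. -44.] [141.  60.] 7.0 [ 0.5302 -0.0468  0.1257]
[{'position': [0.5241, 0.492], 'p': 0.62}]
[ 0.54757886 -0.04872049  0.14831222]
side 0.138 768 [546. -49.] [130.  54.] 6.3 [ 0.5406 -0.0532  0.1493]
side 0.12 174 [534. -50.] [119.  62.] 6.9 [ 0.5231 -0.076   0.1255]
[{'position': [0.53, 0.4917], 'p': 0.98}]
[ 0.54221307 -0.05314808  0.14652222]
```

View pics/up.png

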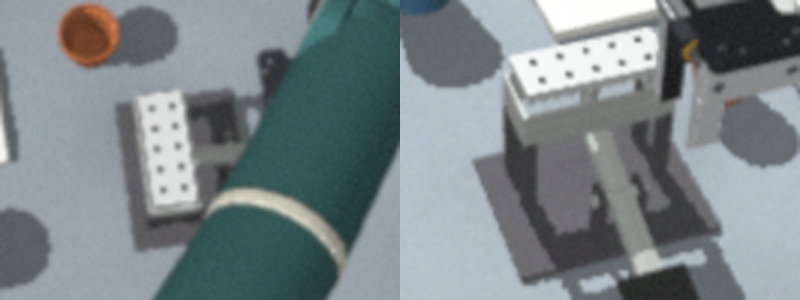

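servo_tool:
  targets:
    - {"gripper":100,"delta_pos":[0.1,35.4,0],"turn":[0,0,0]}
    - {"gripper":100,"delta_pos":[0.1,35.4,0],"turn":[0,0,0]}
    - {"gripper":100,"delta_pos":[0.1,35.4,0],"turn":[0,0,0]}
    - {"gripper":100,"delta_pos":[0.1,35.4,0],"turn":[0,0,0]}
    - {"gripper":100,"delta_pos":[0.1,35.4,0],"turn":[0,0,0]}
    - {"gripper":100,"delta_pos":[0,0,30],"turn":[0,0,0]}
    - {"gripper":100,"delta_pos":[0,0,30],"turn":[0,0,0]}
    - {"gripper":100,"delta_pos":[0,0,0],"turn":[0,0,0]}

```text
clock: 6.83
eef_pos: [0.5423, -0.043, 0.1703]
ee_rot: [[-0.992, -0.127, -0.008], [-0.127, 0.992, -0.001], [0.008, 0.0, -1.0]]
ft_force: [-1.3, -0.5, -0.7]
opening: 0.999
grip_force: 0.0
```

servo_tool:
  targets:
    - {"gripper":100,"delta_pos":[0,0,0],"turn":[0,0,0]}
    - {"gripper":100,"delta_pos":[0,0,0],"turn":[0,0,0]}

```text
clock: 7.0
eef_pos: [0.5457, -0.0446, 0.1764]
ee_rot: [[-0.992, -0.125, 0.0], [-0.125, 0.992, -0.0], [-0.0, -0.001, -1.0]]
ft_force: [0.3, -0.4, 0.2]
opening: 1.003
grip_force: 0.0
```

servo_tool:
  targets:
    - {"gripper":100,"delta_pos":[0,0,6],"turn":[0,0,0]}
    - {"gripper":100,"delta_pos":[0,0,8],"turn":[0,0,0]}
    - {"gripper":100,"delta_pos":[0,0,8],"turn":[0,0,0]}
    - {"gripper":100,"delta_pos":[0,0,7],"turn":[0,0,0]}
    - {"gripper":100,"delta_pos":[0,0,5],"turn":[0,0,0]}
    - {"gripper":100,"delta_pos":[0,0,4],"turn":[0,0,0]}
    - {"gripper":100,"delta_pos":[0,0,2],"turn":[0,0,0]}
    - {"gripper":100,"delta_pos":[0,0,0],"turn":[0,0,0]}

```text
clock: 7.67
eef_pos: [0.5452, -0.044, 0.1351]
ee_rot: [[-0.992, -0.126, -0.001], [-0.126, 0.992, -0.0], [0.001, -0.0, -1.0]]
ft_force: [-0.5, 1.2, -0.2]
opening: 1.004
grip_force: 0.0
```

Run:
```python
from h import *
o=telemetry.get_obs(); print(o["eef_pos"],o["ft_force"])
f=grab("side"); cv2.imwrite("pics/s3.png",cv2.resize(f["color"][165:285,263:423],(800,600),interpolation=cv2.INTER_CUBIC))
P=cloud(f);Z=P[...,2]
k=(np.hypot(P[...,0]-.547,P[...,1]+.046)<.085)&(Z>.142)&(Z<.153); print(k.sum(),np.median(P[k],0))
```

```text
[ 0.54517135 -0.04404176  0.13506825] [-0.46176642  1.17299543 -0.21617484]
617 [ 0.53132379 -0.05410657  0.1494593 ]
```

View pics/s3.png

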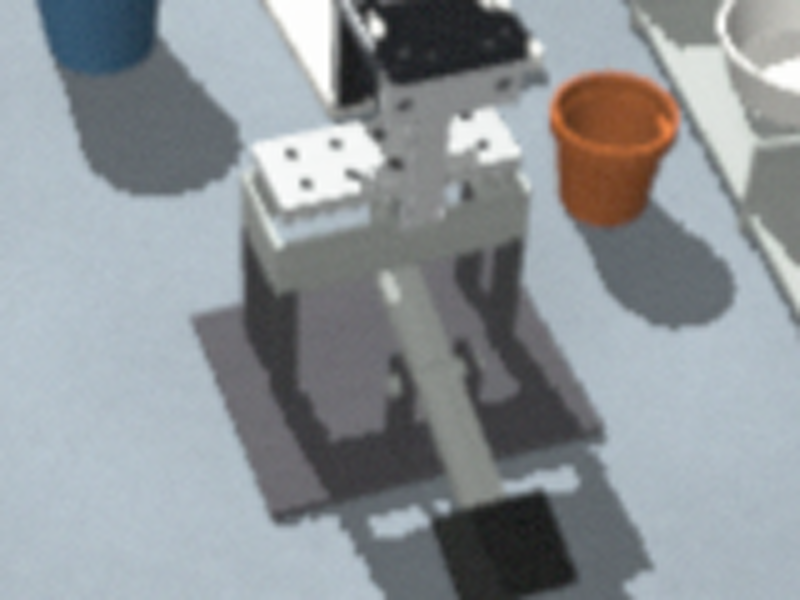

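servo_tool:
  targets:
    - {"gripper":100,"delta_pos":[0,0,3],"turn":[0,0,0]}
    - {"gripper":50,"delta_pos":[0,0,0],"turn":[0,0,0]}
    - {"gripper":0,"delta_pos":[0,0,0],"turn":[0,0,0]}
    - {"gripper":0,"delta_pos":[0,0,0],"turn":[0,0,0]}
    - {"gripper":0,"delta_pos":[0,0,0],"turn":[0,0,0]}
    - {"gripper":0,"delta_pos":[0,0,0],"turn":[0,0,0]}
    - {"gripper":0,"delta_pos":[0,0,0],"turn":[0,0,0]}
    - {"gripper":0,"delta_pos":[0,0,0],"turn":[0,0,0]}
  force: 35

```text
clock: 8.38
eef_pos: [0.5454, -0.0441, 0.1326]
ee_rot: [[-0.992, -0.126, 0.0], [-0.126, 0.992, -0.0], [-0.0, -0.0, -1.0]]
ft_force: [-0.6, -0.4, 0.3]
opening: 0.538
grip_force: 0.4
```

servo_tool:
  targets:
    - {"gripper":0,"delta_pos":[0,0,0],"turn":[0,0,0]}
    - {"gripper":0,"delta_pos":[0,0,0],"turn":[0,0,0]}
    - {"gripper":0,"delta_pos":[0,0,0],"turn":[0,0,0]}
    - {"gripper":0,"delta_pos":[0,0,0],"turn":[0,0,0]}

```text
clock: 8.72
eef_pos: [0.5454, -0.0441, 0.1326]
ee_rot: [[-0.992, -0.126, 0.0], [-0.126, 0.992, -0.0], [-0.0, -0.0, -1.0]]
ft_force: [0.6, -1.6, 1.1]
opening: 0.528
grip_force: 35.0
```

servo_tool:
  targets:
    - {"gripper":0,"delta_pos":[0,0,-5],"turn":[0,0,0]}
    - {"gripper":0,"delta_pos":[0,0,-10],"turn":[0,0,0]}
    - {"gripper":0,"delta_pos":[0,0,-15],"turn":[0,0,0]}
    - {"gripper":0,"delta_pos":[0,0,-15],"turn":[0,0,0]}
    - {"gripper":0,"delta_pos":[0,0,-15],"turn":[0,0,0]}
    - {"gripper":0,"delta_pos":[0,0,-15],"turn":[0,0,0]}
    - {"gripper":0,"delta_pos":[0,0,-5],"turn":[0,0,0]}
    - {"gripper":0,"delta_pos":[0,0,0],"turn":[0,0,0]}

```text
clock: 9.38
eef_pos: [0.5459, -0.0439, 0.214]
ee_rot: [[-0.992, -0.126, 0.002], [-0.126, 0.992, 0.0], [-0.002, 0.0, -1.0]]
ft_force: [0.4, -0.6, -1.8]
opening: 0.525
grip_force: 35.0
```

servo_tool:
  targets:
    - {"gripper":0,"delta_pos":[0,0,0],"turn":[0,0,3]}
    - {"gripper":0,"delta_pos":[0,0,0],"turn":[0,0,5]}
    - {"gripper":0,"delta_pos":[0,0,0],"turn":[0,0,6]}
    - {"gripper":0,"delta_pos":[0,0,0],"turn":[0,0,6]}
    - {"gripper":0,"delta_pos":[0,0,0],"turn":[0,0,6]}
    - {"gripper":0,"delta_pos":[0,0,0],"turn":[0,0,6]}
    - {"gripper":0,"delta_pos":[0,0,0],"turn":[0,0,6]}
    - {"gripper":0,"delta_pos":[0,0,0],"turn":[0,0,6]}

```text
clock: 10.05
eef_pos: [0.5449, -0.0439, 0.2117]
ee_rot: [[-0.798, 0.603, -0.001], [0.603, 0.798, -0.0], [0.001, -0.001, -1.0]]
ft_force: [0.9, 0.8, -2.2]
opening: 0.535
grip_force: 35.0
```

servo_tool:
  targets:
    - {"gripper":0,"delta_pos":[0,0,0],"turn":[0,0,6]}
    - {"gripper":0,"delta_pos":[0,0,0],"turn":[0,0,6]}
    - {"gripper":0,"delta_pos":[0,0,0],"turn":[0,0,6]}
    - {"gripper":0,"delta_pos":[0,0,0],"turn":[0,0,6]}
    - {"gripper":0,"delta_pos":[0,0,0],"turn":[0,0,6]}
    - {"gripper":0,"delta_pos":[0,0,0],"turn":[0,0,6]}
    - {"gripper":0,"delta_pos":[0,0,0],"turn":[0,0,5]}
    - {"gripper":0,"delta_pos":[0,0,0],"turn":[0,0,3]}

```text
clock: 10.72
eef_pos: [0.5449, -0.0438, 0.2117]
ee_rot: [[-0.156, 0.988, -0.001], [0.988, 0.156, -0.0], [-0.0, -0.001, -1.0]]
ft_force: [0.2, 0.2, -1.6]
opening: 0.53
grip_force: 35.0
```

servo_tool:
  targets:
    - {"gripper":0,"delta_pos":[12,5.1,0],"turn":[0,0,0]}
    - {"gripper":0,"delta_pos":[25,10.6,0],"turn":[0,0,0]}
    - {"gripper":0,"delta_pos":[25,10.6,0],"turn":[0,0,0]}
    - {"gripper":0,"delta_pos":[25,10.6,0],"turn":[0,0,0]}
    - {"gripper":0,"delta_pos":[25,10.6,0],"turn":[0,0,0]}
    - {"gripper":0,"delta_pos":[25,10.6,0],"turn":[0,0,0]}
    - {"gripper":0,"delta_pos":[25,10.6,0],"turn":[0,0,0]}
    - {"gripper":0,"delta_pos":[25,10.6,0],"turn":[0,0,0]}

```text
clock: 11.38
eef_pos: [0.5933, 0.1557, 0.2117]
ee_rot: [[-0.163, 0.987, -0.001], [0.987, 0.163, -0.0], [0.0, -0.001, -1.0]]
ft_force: [-0.3, -0.5, -2.1]
opening: 0.527
grip_force: 35.0
```

servo_tool:
  targets:
    - {"gripper":0,"delta_pos":[25,10.6,0],"turn":[0,0,0]}
    - {"gripper":0,"delta_pos":[25,10.6,0],"turn":[0,0,0]}
    - {"gripper":0,"delta_pos":[25,10.6,0],"turn":[0,0,0]}
    - {"gripper":0,"delta_pos":[17,7.5,0],"turn":[0,0,0]}
    - {"gripper":0,"delta_pos":[8,4,0],"turn":[0,0,0]}
    - {"gripper":0,"delta_pos":[0,0,15],"turn":[0,0,0]}
    - {"gripper":0,"delta_pos":[0,0,25],"turn":[0,0,0]}
    - {"gripper":0,"delta_pos":[0,0,20],"turn":[0,0,0]}

```text
clock: 12.05
eef_pos: [0.6198, 0.2588, 0.1509]
ee_rot: [[-0.162, 0.987, -0.001], [0.987, 0.162, -0.0], [-0.0, -0.001, -1.0]]
ft_force: [0.7, 0.2, -2.2]
opening: 0.524
grip_force: 35.0
```

servo_tool:
  targets:
    - {"gripper":0,"delta_pos":[0,0,25],"turn":[0,0,0]}
    - {"gripper":0,"delta_pos":[0,0,25],"turn":[0,0,0]}
    - {"gripper":0,"delta_pos":[0,0,25],"turn":[0,0,0]}
    - {"gripper":0,"delta_pos":[0,0,15],"turn":[0,0,0]}
    - {"gripper":0,"delta_pos":[0,0,6],"turn":[0,0,0]}
    - {"gripper":0,"delta_pos":[0,0,0],"turn":[0,0,0]}
    - {"gripper":0,"delta_pos":[0,0,0],"turn":[0,0,0]}

```text
clock: 12.63
eef_pos: [0.6207, 0.2589, 0.0573]
ee_rot: [[-0.161, 0.987, 0.001], [0.987, 0.161, 0.0], [-0.0, 0.001, -1.0]]
ft_force: [-0.5, 0.3, -1.1]
opening: 0.531
grip_force: 35.0
```

Run:
```python
from h import *
ims=[]
for n,(u,v) in(("top",(251,188)),("side",(340,160))):
    f=grab(n); ims.append(cv2.resize(f["color"][v-50:v+50,u-66:u+67],(400,300),interpolation=cv2.INTER_CUBIC))
    print(n,models.look_for(n,"base")[:1])
cv2.imwrite("pics/d.png",np.hstack(ims))
```

```text
top [{'position': [0.4098, 0.4452], 'p': 0.52}]
side [{'position': [0.5364, 0.38], 'p': 0.61}]
```

View pics/d.png

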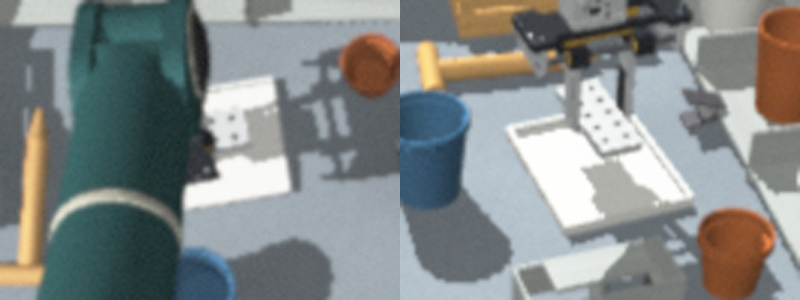

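servo_tool:
  targets:
    - {"gripper":0,"delta_pos":[0,0,10],"turn":[0,0,0]}
    - {"gripper":0,"delta_pos":[0,0,10],"turn":[0,0,0]}
    - {"gripper":0,"delta_pos":[0,0,10],"turn":[0,0,0]}
    - {"gripper":0,"delta_pos":[0,0,8],"turn":[0,0,0]}
    - {"gripper":0,"delta_pos":[0,0,5],"turn":[0,0,0]}
    - {"gripper":0,"delta_pos":[0,0,3],"turn":[0,0,0]}
    - {"gripper":0,"delta_pos":[0,0,0],"turn":[0,0,0]}
    - {"gripper":0,"delta_pos":[0,0,0],"turn":[0,0,0]}

```text
clock: 13.5
eef_pos: [0.6204, 0.2589, 0.0105]
ee_rot: [[-0.161, 0.987, 0.0], [0.987, 0.161, -0.0], [-0.0, 0.0, -1.0]]
ft_force: [-0.2, -0.2, -1.6]
opening: 0.529
grip_force: 35.0
```

servo_tool:
  targets:
    - {"gripper":0,"delta_pos":[0,0,1.5],"turn":[0,0,0]}
    - {"gripper":0,"delta_pos":[0,0,1],"turn":[0,0,0]}
    - {"gripper":0,"delta_pos":[0,0,0],"turn":[0,0,0]}

```text
clock: 13.75
eef_pos: [0.6203, 0.2591, 0.008]
ee_rot: [[-0.161, 0.987, 0.0], [0.987, 0.161, 0.0], [0.0, 0.0, -1.0]]
ft_force: [-0.1, 0.3, -1.6]
opening: 0.528
grip_force: 35.0
```

servo_tool:
  targets:
    - {"gripper":0,"delta_pos":[0,0,1],"turn":[0,0,0]}
    - {"gripper":0,"delta_pos":[0,0,1],"turn":[0,0,0]}
    - {"gripper":0,"delta_pos":[0,0,0],"turn":[0,0,0]}

```text
clock: 14.0
eef_pos: [0.6202, 0.259, 0.0058]
ee_rot: [[-0.161, 0.987, -0.0], [0.987, 0.161, -0.0], [-0.0, -0.0, -1.0]]
ft_force: [-0.3, 0.0, -3.0]
opening: 0.525
grip_force: 35.0
```

servo_tool:
  targets:
    - {"gripper":0,"delta_pos":[0,0,0],"turn":[0,0,0]}
    - {"gripper":0,"delta_pos":[0,0,0],"turn":[0,0,0]}
    - {"gripper":60,"delta_pos":[0,0,0],"turn":[0,0,0]}
    - {"gripper":68,"delta_pos":[0,0,0],"turn":[0,0,0]}
    - {"gripper":68,"delta_pos":[0,0,0],"turn":[0,0,0]}
    - {"gripper":68,"delta_pos":[0,0,0],"turn":[0,0,0]}
    - {"gripper":68,"delta_pos":[0,0,0],"turn":[0,0,0]}
  force: 3

```text
clock: 14.58
eef_pos: [0.6203, 0.259, 0.0061]
ee_rot: [[-0.161, 0.987, 0.0], [0.987, 0.161, -0.0], [-0.0, 0.0, -1.0]]
ft_force: [0.6, -0.3, 0.7]
opening: 0.677
grip_force: 0.0
```

servo_tool:
  targets:
    - {"gripper":68,"delta_pos":[0,0,-5],"turn":[0,0,0]}
    - {"gripper":68,"delta_pos":[0,0,-15],"turn":[0,0,0]}
    - {"gripper":68,"delta_pos":[0,0,-30],"turn":[0,0,0]}
    - {"gripper":68,"delta_pos":[0,0,-40],"turn":[0,0,0]}
    - {"gripper":68,"delta_pos":[0,0,-40],"turn":[0,0,0]}
    - {"gripper":68,"delta_pos":[0,0,-40],"turn":[0,0,0]}
    - {"gripper":68,"delta_pos":[0,0,-20],"turn":[0,0,0]}
    - {"gripper":68,"delta_pos":[0,0,0],"turn":[0,0,0]}

```text
clock: 15.25
eef_pos: [0.6223, 0.2592, 0.2028]
ee_rot: [[-0.16, 0.987, 0.007], [0.987, 0.16, 0.004], [0.002, 0.007, -1.0]]
ft_force: [0.6, 0.3, 0.3]
opening: 0.677
grip_force: 0.0
```

Run:
```python
from h import *
f=grab("side"); P=cloud(f);Z=P[...,2]
cv2.imwrite("pics/e.png",cv2.resize(f["color"][110:230,260:420],(800,600),interpolation=cv2.INTER_CUBIC))
r=models.look_for("side","base")[0];u,v=r["position"][0]*640,r["position"][1]*400;print(r,px2w(f,u,v))
k=(np.hypot(P[...,0]-.62,P[...,1]-.259)<.02);print(np.median(P[k],0),k.sum())
```

```text
{'position': [0.5319, 0.416], 'p': 0.93} [0.61900101 0.23074613 0.01748679]
[0.61994861 0.24648857 0.02084411] 113
```

View pics/e.png

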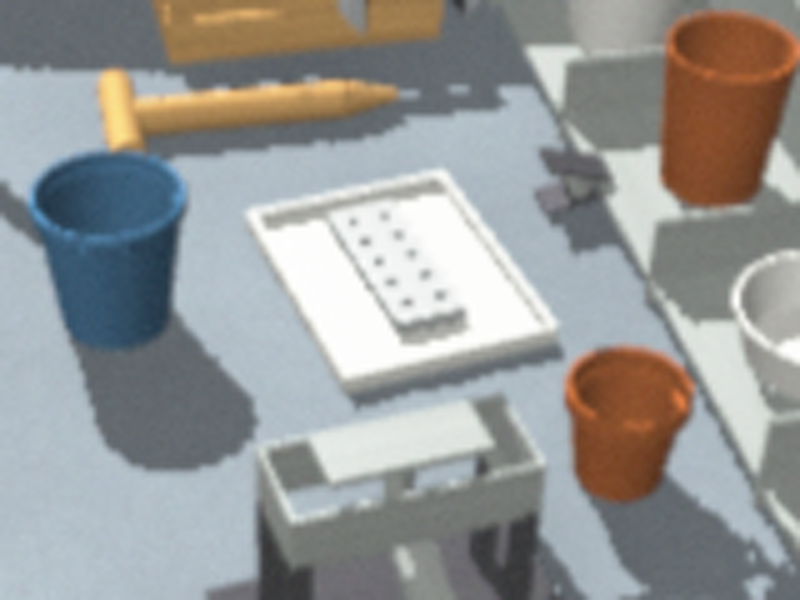

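The picture shows the base flat inside the dish with its holes up, centred near crop pixel (400, 265). The dish and the other things have not moved.

```bash
python3 -c "
from workcell import job; print(job.sign_off())"
```

```text
the job is handed in; nothing more can be done
None
```

I pressed the pedal to its stop and moved the raised base into the dish, where it lies flat and the same way up. The last picture shows the dish and the nearby things where they were. The job is handed in at about 15 s, with no verdict returned.

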